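Pair the stacked bisque lids with their pots

TASK

The bisque-fired lids have come back from the kiln in one stack; before glazing, take the stack apart and put each lid on the pot whose mouth it fits, seated level with its flange down inside the rim. Do not drop a lid, and leave the pots standing upright where they are.

Things in the scene. Friction and masses are not known exactly. Their poses are not given: they have to be found in the camera images.
- narrow_lid: Loose terracotta pot lid, smallest, top of the stack: round plate 70 mm across, 8 mm thick, with a knob on top and a hollow ring flange below. Origin: on the axis at the flange's lower edge, z up. Plate from 20 to 28 mm above it, knob (21 mm across) from 28 to 47 mm; flange tapers from 50 mm outside under the plate to 40 mm at its lower edge. Grip the knob from above, any yaw.
- canister_lid: Loose terracotta pot lid, second smallest, second from top: round plate 86 mm across, 8 mm thick, with a knob on top and a hollow ring flange below. Origin: on the axis at the flange's lower edge, z up. Plate from 20 to 28 mm above it, knob (22 mm across) from 28 to 47 mm; flange tapers from 66 mm outside under the plate to 56 mm at its lower edge. Grip the knob from above, any yaw.
- round_lid: Loose terracotta pot lid, second largest, third from top: round plate 102 mm across, 8 mm thick, with a knob on top and a hollow ring flange below. Origin: on the axis at the flange's lower edge, z up. Plate from 20 to 28 mm above it, knob (24 mm across) from 28 to 47 mm; flange tapers from 82 mm outside under the plate to 72 mm at its lower edge. Grip the knob from above, any yaw.
- wide_lid: Loose terracotta pot lid, largest, bottom of the stack: round plate 118 mm across, 8 mm thick, with a knob on top and a hollow ring flange below. Origin: on the axis at the flange's lower edge, z up. Plate from 20 to 28 mm above it, knob (26 mm across) from 28 to 47 mm; flange tapers from 98 mm outside under the plate to 88 mm at its lower edge. Grip the knob from above, any yaw.
- bat: Fixed round plywood bat, 132 mm across, 11 mm thick, that carries the stack at the start. Origin: centre of its underside. On it the lids stand one on another about its axis, largest lowest; each flange stands on the plate of the next larger lid, round its knob, so origins start 11, 39, 67 and 95 mm above the work surface. A wire rack begins at x = 0.72: keep swings short of it.
- narrow_pot: Loose open terracotta-coloured pot: the tallest pot, with a rounded belly drawn in to the smallest mouth. Height 112 mm, mouth 56 mm inside and 67 mm over the rim, 89 mm at its widest, hollow to 7 mm above its foot. Origin: centre of the foot; z up. It takes the 70 mm lid: seated, that lid's plate rests on the rim all round, with its origin 92 mm above the pot's origin.
- canister_pot: Loose open terracotta-coloured pot: a straight-sided canister, second tallest, with the second smallest mouth. Height 98 mm, mouth 72 mm inside and 83 mm over the rim, 84 mm at its widest, hollow to 7 mm above its foot. Origin: centre of the foot; z up. It takes the 86 mm lid: seated, that lid's plate rests on the rim all round, with its origin 78 mm above the pot's origin.
- round_pot: Loose open terracotta-coloured pot: a squat round-bellied pot with the second largest mouth. Height 84 mm, mouth 88 mm inside and 99 mm over the rim, 111 mm at its widest, hollow to 7 mm above its foot. Origin: centre of the foot; z up. It takes the 102 mm lid: seated, that lid's plate rests on the rim all round, with its origin 64 mm above the pot's origin.
- wide_pot: Loose open terracotta-coloured pot: the lowest pot, a wide casserole with the largest mouth. Height 68 mm, mouth 104 mm inside and 115 mm over the rim, 115 mm at its widest, hollow to 7 mm above its foot. Origin: centre of the foot; z up. It takes the 118 mm lid: seated, that lid's plate rests on the rim all round, with its origin 48 mm above the pot's origin.

How it is judged:
By the outcome, as a careful person would: the job done as asked, in the order asked, and still so for the second after the job is handed in, with the robot touching nothing.
It also fails if it takes over 134 s, if anything falls off the work surface, if the arm or the gripper's body presses on something with over 40 N, if the wrist force passes 120 N, or if a joint passes its speed limit or range.

ROBOT

A 6-joint arm with a two-finger parallel gripper is mounted at the origin on a cart in front of the work surface, level with it; the furniture and walls round the work are solid. World frame = base frame: x ahead of the robot, y to its left, z up, the work surface at z = 0. Lengths are in mm, angles in rad, forces in N, time in s.
With the tool pointing down it reaches from about 350 to 950 mm from the base axis. Payload 17.4 kg.
Tool frame: the origin (TCP) lies between the finger pads; the fingertips stand 25 mm ahead of it and the grasp point (between the pads) lies 6 mm ahead of it; z points along the fingers, y is the line along which they close (so a half turn about z gives the same grasp; the last joint's range is limited). The gripper opens to 93 mm and grips with 3 to 60 N. Pads are 15 mm wide; open, the fingers measure 128 mm over their backs; the gripper's body (75 mm by 188 mm) begins 65 mm behind the grasp point.
Start: joints at [1.301, 0.116, 1.442, -0, 1.584, -0.038], TCP at [155.075, 656.951, 220.446] pointing down, gripper open.
Joint ranges: [-2.83, 2.83], [-0.83, 2.19], [0.07, 2.5], [-1.14, 4.28], [0.01, 3], [-2.97, 2.97]. Speed limits (rad/s): [1.89, 1.89, 2.22, 3.14, 3.14, 3.14].

INTERFACE

Orientations are given as a unit quaternion [w, x, y, z].
In Python, from station import get_state, cams, job gives the robot as it stands. The module is installed in compiled form; this text tells all that it offers.
- The arm moves only by the shell command python3 -m handwheel 'ROWS' [OPENING] [FORCE]. ROWS is a JSON object whose one key "deltas" holds a list that holds one entry, the list of rows, each a list of 6 numbers: the shift along the world's x, y, z in cm, then the turn, a rotation vector about the world's x, y, z in degrees. A call has 1 to 20 rows; each row is the pose to reach, as a shift and turn from the pose commanded when the call began; what a row does not reach only later rows make up. A row lasts 1/12 s, in which the tool goes at most 41.7 mm and 7.16 degrees, less where a joint would pass 70% of its speed; a pose out of reach is approached as far as the arm can. A call with a gripper value outside its range is refused whole. OPENING is the finger opening in cm, from 0 to 9.3, set as the call begins (- or left out, the last holds). The fingers move at their own pace and stop on an object; FORCE is the grip in N (left out, the last holds). Time passes only in rows, so rows that repeat a pose let the fingers close. It gives the time, the measured TCP pose, the force, the opening and the grip force at its end, in the units of the state.
- get_state(): the state, without advancing time (a new reading comes with each control period).
- cams.snapshot(name): name is "scene" or "top"; returns a dict with "color" (384x512x3 uint8, red, green, blue), "depth" (384x512 float32, mm along the optical axis (not along the pixel's ray), 0 where there is no reading), "intrinsics" (3x3 intrinsics, pixels), "extrinsics" (4x4, takes a point from world to camera coordinates). Camera axes: x right, y up, looking along -z (the intrinsics and any distortion apply to the point x, -y, -z); pixel columns grow to the right and rows downward; lengths in mm; the calibration is good to about 2 mm. A picture is of the moment at which its call begins.
- job.job_done(): hands the job in; it is judged then, once.
The state is a dict: "clock": time; "joint_pos": joint angles; "joint_velocities": joint speeds; "tau": joint torques, N m; "eef_pos": TCP position; "tcp_rot": TCP orientation; "ft_force": force on the tool from outside, world axes, zero at the start; "wrist_torque": the same for the moment, N m; "grip_width": finger opening in mm; "grip_force": force on a finger pad.
Only numpy, scipy, OpenCV 4.12 (cv2) and the standard library are available. Lean on these libraries where they do the work, as an engineer would, in place of code of your own. Each camera call takes 0.05 s, during which the arm holds its last target. There are 200 camera calls.

## Working session

There is one attempt and no reset: what is moved stays moved. The work goes in short steps, Python scripts to look and compute and a shell command to move; the robot and the scene stay as the last step left them, time stands still between calls to the robot, and variables do not carry over. Pictures are saved under pics/ and viewed, at most 14 in all, crops included, and the job is handed in when it is done.

```bash
mkdir -p pics; cat > h.py <<'E'
import numpy as np, cv2
from station import get_state, cams, job
def snap(n):
    s=cams.snapshot(n); return s
def cloud(s):
    K=np.array(s["intrinsics"]);T=np.array(s["extrinsics"]);d=s["depth"].astype(float)
    v,u=np.mgrid[:d.shape[0],:d.shape[1]]
    X=(u-K[0,2])/K[0,0]*d; Y=(v-K[1,2])/K[1,1]*d
    P=np.stack([X,-Y,-d],-1)
    W=(P-T[:3,3])@T[:3,:3]
    W[d<=0]=np.nan
    return W
E
python3 - <<'E'
from h import *
print(get_state())
for n in("scene","top"):
    s=snap(n); cv2.imwrite(f"pics/{n}0.png",s["color"][...,::-1]); np.savez(f"{n}0.npz",**s)
    W=cloud(s); print(n,s["intrinsics"],s["extrinsics"],np.nanmin(W,(0,1)),np.nanmax(W,(0,1)))
E
```

```text
{'clock': 0.0, 'joint_pos': array([ 1.30117317e+00,  1.16480052e-01,  1.44229205e+00,  1.12862699e-05,
        1.58399755e+00, -3.78181664e-02]), 'joint_velocities': array([ 0.00173329,  0.00168128,  0.00067277, -0.00140805,  0.00169769,
        0.00070242]), 'tau': array([-8.60257642e-04, -7.21253729e+01, -6.22623539e+01,  7.78973219e-02,
        2.36221415e-02, -5.67367124e-05]), 'eef_pos': array([155.03144479, 656.73658873, 219.69254802]), 'tcp_rot': array([-9.56853275e-05,  1.15643083e-01,  9.93290658e-01, -5.80699331e-04]), 'ft_force': array([0.11367523, 1.18856453, 0.62785256]), 'wrist_torque': array([ 0.00452951,  0.02584581, -0.03575045]), 'grip_force': 0.0, 'grip_width': 92.89879925388776}
scene [[399.55162071   0.         252.27593691]
 [  0.         399.55162071 196.39473763]
 [  0.           0.           1.        ]] [[ 7.14642991e-01 -6.99440309e-01 -8.28550074e-03 -3.72049084e+02]
 [ 5.30761580e-01  5.34506668e-01  6.57719368e-01 -3.67906927e+02]
 [-4.55606782e-01 -4.74432162e-01  7.53217487e-01 -9.08383308e+02]
 [ 0.00000000e+00  0.00000000e+00  0.00000000e+00  1.00000000e+00]] [-234.79274202 -752.16438822 -790.48050664] [ 952.07910735 1868.81628309  663.21343959]
top [[418.23478496   0.         257.60833479]
 [  0.         418.23478496 185.91898227]
 [  0.           0.           1.        ]] [[ 2.38887015e-02 -9.99700910e-01 -5.23641232e-03  1.62132096e+01]
 [ 9.95830645e-01  2.33342999e-02  8.81863717e-02 -5.73674062e+02]
 [-8.80378080e-02 -7.32123777e-03  9.96090229e-01 -1.52126515e+03]
 [ 0.00000000e+00  0.00000000e+00  0.00000000e+00  1.00000000e+00]] [ -417.13195538 -1394.21196608  -800.3253494 ] [ 949.48592424 1468.58500329 1013.9977859 ]
```

View pics/scene0.png

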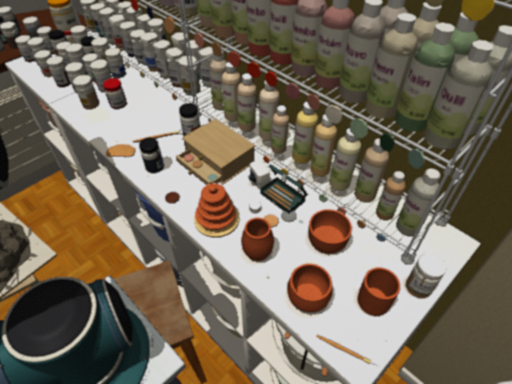

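View pics/top0.png

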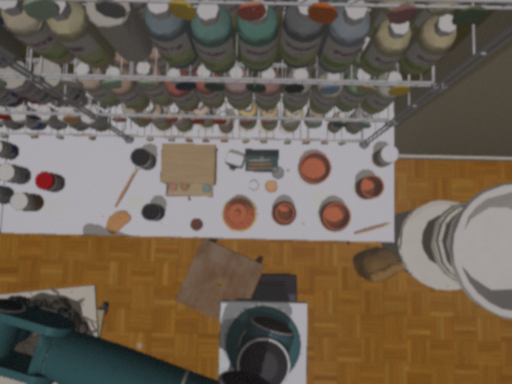

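The scene view shows the lid stack at (215,210), narrow pot (258,238), and bowls at (330,230), (310,287) and (379,290). In the top view the stack is at (239,212) and the pots at (284,212), (314,167), (335,214) and (369,186). Next I'll measure them.

```bash
cat > meas.py <<'E'
from h import *
from scipy.optimize import least_squares
def fit(P):
    f=lambda p:np.hypot(P[:,0]-p[0],P[:,1]-p[1])-p[2]
    r=least_squares(f,[*np.median(P[:,:2],0),40],loss="soft_l1",f_scale=2)
    return r.x, np.median(abs(r.fun))
def cut(W,c,rad,lo,hi):
    m=(np.hypot(W[...,0]-c[0],W[...,1]-c[1])<rad)&(W[...,2]>lo)&(W[...,2]<hi); return W[m]
E
python3 - <<'E'
from meas import *
D={n:cloud(dict(np.load(f"{n}0.npz"))) for n in("scene","top")}
t=D["top"]
tb=t[(t[...,0]>330)&(t[...,0]<700)&(abs(t[...,1])<500)&(abs(t[...,2])<12)]
print("table z",np.median(tb[:,2]), tb.min(0),tb.max(0))
for nm,(u,v),hh in(("stack",(239,212),142),("A",(284,212),0),("B",(314,167),0),("C",(335,214),0),("D",(369,186),0)):
    w=t[v-20:v+20,u-20:u+20].reshape(-1,3); w=w[~np.isnan(w[:,0])]
    c=np.median(w[w[:,2]>30],0)
    for n in D:
        P=cut(D[n],c,80,20,200); zt=np.percentile(P[:,2],97)
        if nm=="stack":
            for z in (24,52,80,108):
                # plates: z origin+20..28 -> absolute 31-39 etc
                Q=cut(D[n],c,80,z+6,z+16); 
                if len(Q)>8: print(n,nm,z,len(Q),fit(Q),np.median(Q[:,2]))
            Q=cut(D[n],c,80,126,160); print(n,"knob",len(Q),np.median(Q,0),Q.max(0),Q.min(0))
        else:
            Q=P[P[:,2]>zt-6]; print(n,nm,len(Q),"ztop",zt,fit(Q),Q.min(0),Q.max(0))
# other obstacles
m=(t[...,0]>330)&(t[...,0]<720)&(abs(t[...,1])<450)&(t[...,2]>40)
for z in(40,80,140): print(z,int((m&(t[...,2]>z)).sum()))
E
```

```text
table z 0.9591846220424177 [ 380.04313793 -483.394636    -11.86301419] [699.93902355 499.99595308  11.99571331]
scene stack 24 377 (array([471.47186645, 100.70314438,  53.80173915]), np.float64(5.094938417297875)) 37.011279649203374
scene stack 52 312 (array([472.17543322,  99.05092201,  45.42517283]), np.float64(4.715174416707601)) 64.5911626593421
scene stack 80 281 (array([470.88490454,  98.42237267,  36.3569482 ]), np.float64(5.2368704436693605)) 92.70681887813973
scene stack 108 331 (array([468.81180455,  96.9781415 ,  26.3590033 ]), np.float64(5.02569362035948)) 120.84383556003479
scene knob 52 [466.53424584  93.93147606 136.59640303] [478.26228359 104.82846994 141.39563718] [459.01461572  86.69655254 126.30408438]
top stack 24 121 (array([470.89673654,  97.66569058,  55.59505984]), np.float64(1.8698008295258575)) 36.81765411947674
top stack 52 119 (array([472.1445736 ,  96.83430241,  47.27329047]), np.float64(1.8099239547627022)) 65.35922954476632
top stack 80 110 (array([471.73476709,  97.50855771,  39.24797773]), np.float64(1.9027085387954337)) 92.54690587180772
top stack 10
[... 1217 characters left out ...]
858967 ] [ 518.17501614 -202.91978456   87.25821065]
top C 88 ztop 88.87282007832711 (array([ 470.66475106, -250.46626234,   46.84035876]), np.float64(1.0548869558743803)) [ 421.88798784 -299.2319456    82.87288997] [ 517.48179438 -203.21995988   91.95229613]
scene D 288 ztop 98.50180239434565 (array([ 574.27884732, -372.97835293,   38.55265799]), np.float64(1.5441546953480163)) [ 533.59910774 -413.73799722   92.68254288] [ 616.78154618 -332.29634366  100.63925671]
top D 81 ztop 102.65375960208323 (array([ 577.01875976, -372.04239464,   38.60547183]), np.float64(1.3295771244371721)) [ 536.57987931 -411.7321981    96.6540027 ] [ 618.34961201 -330.45958464  105.62080671]
40 5335
80 2410
140 13
```

Sizes match: narrow pot (476,-66), wide (641.5,-175), round (469,-251), canister (576,-372), stack axis ≈ (471,97). I'll close the fingers along world y, which keeps the gripper body clear of the rack. First move is above the stack.

```bash
python3 -m handwheel '{"deltas":[[[31.6,-56,0.5,0,0,13.3],[31.6,-56,0.5,0,0,13.3],[31.6,-56,0.5,0,0,13.3],[31.6,-56,0.5,0,0,13.3],[31.6,-56,0.5,0,0,13.3],[31.6,-56,0.5,0,0,13.3],[31.6,-56,0.5,0,0,13.3],[31.6,-56,0.5,0,0,13.3],[31.6,-56,0.5,0,0,13.3],[31.6,-56,0.5,0,0,13.3],[31.6,-56,0.5,0,0,13.3],[31.6,-56,0.5,0,0,13.3],[31.6,-56,0.5,0,0,13.3],[31.6,-56,0.5,0,0,13.3],[31.6,-56,0.5,0,0,13.3],[31.6,-56,0.5,0,0,13.3],[31.6,-56,0.5,0,0,13.3],[31.6,-56,0.5,0,0,13.3],[31.6,-56,0.5,0,0,13.3],[31.6,-56,0.5,0,0,13.3]]]}' 6
```

```text
clock: 1.77
eef_pos: [470.7, 97.8, 225.4]
tcp_rot: [-0.0, -0.001, 1.0, 0.0]
ft_force: [-0.7, 0.4, 1.5]
grip_width: 59.9
grip_force: 0.0
```

```bash
python3 -m handwheel '{"deltas":[[[0,0,-2,0,0,0],[0,0,-4,0,0,0],[0,0,-5.5,0,0,0],[0,0,-6.5,0,0,0],[0,0,-7.0,0,0,0],[0,0,-7.4,0,0,0],[0,0,-7.4,0,0,0],[0,0,-7.4,0,0,0]]]}'
python3 - <<'E'
from h import *
s=snap("scene"); c=s["color"][150:280,140:300]
cv2.imwrite("pics/g1.png",cv2.resize(c[...,::-1],None,fx=4.5,fy=4.5,interpolation=cv2.INTER_CUBIC)); np.savez("g1.npz",**s)
E
```

```text
clock: 2.43
eef_pos: [471.3, 97.1, 152.1]
tcp_rot: [0.0, -0.0, 1.0, 0.0]
ft_force: [-1.3, 0.1, -0.4]
grip_width: 60.2
grip_force: 0.0
```

View pics/g1.png

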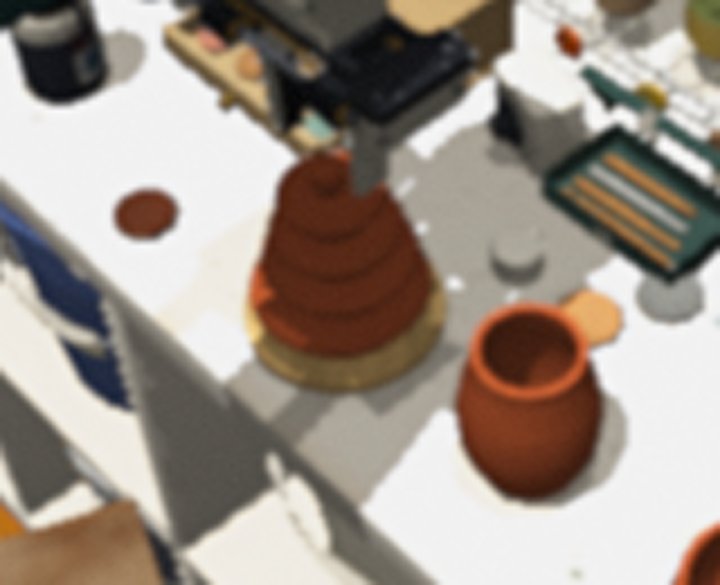

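The crop shows the knob at about (325,175), between the left finger (~290,130) and the right finger (~370,165), with the tips just above the plate. Closing now.

```bash
python3 -m handwheel '{"deltas":[[[0,0,0,0,0,0],[0,0,0,0,0,0],[0,0,0,0,0,0],[0,0,0,0,0,0],[0,0,0,0,0,0],[0,0,0,0,0,0],[0,0,0,0,0,0],[0,0,0,0,0,0],[0,0,0,0,0,0],[0,0,0,0,0,0]]]}' 1 20
```

```text
clock: 3.32
eef_pos: [471.1, 96.9, 151.4]
tcp_rot: [-0.0, -0.0, 1.0, -0.0]
ft_force: [-0.0, 0.4, 0.2]
grip_width: 10.1
grip_force: 0.0
```

```bash
python3 - <<'E'
from h import *
s=snap("scene"); c=s["color"][150:250,160:280]
a=cv2.resize(c[...,::-1],(400,333),interpolation=cv2.INTER_CUBIC); np.savez("g2.npz",**s)
s=snap("top"); c=s["color"][172:252,190:290]; np.savez("t2.npz",**s)
b=cv2.resize(c[...,::-1],(400,333),interpolation=cv2.INTER_CUBIC)
cv2.imwrite("pics/g2.png",np.hstack([a,b]))
E
```

```text
(no output)
```

View pics/g2.png

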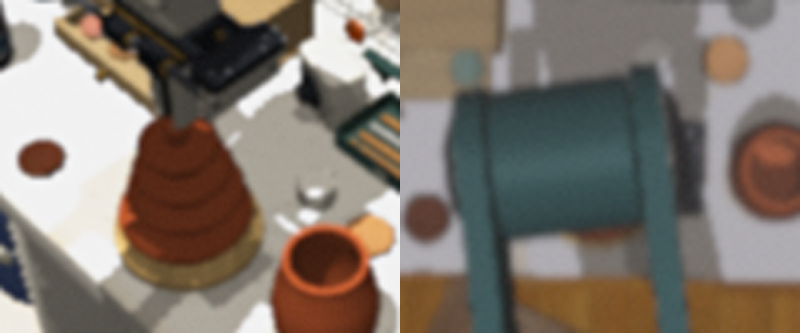

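The closed fingertips appear at (183,122) in the left half, just above/behind the knob (185,130). They didn't catch it, so I'll measure the fingertip against the knob in the same cloud.

```bash
python3 - <<'E'
from h import *
s=dict(np.load("g2.npz")); W=cloud(s); c=s["color"].astype(int)
T=s["extrinsics"]; print("cam",-T[:3,:3].T@T[:3,3])
for v in range(172,200,2):
    print(v,[(tuple(np.round(W[v,u]).astype(int)),tuple(c[v,u])) for u in (209,212,215,218,221)])
W0=cloud(dict(np.load("scene0.npz")))
K=W0[(np.hypot(W0[...,0]-470,W0[...,1]-97)<25)&(W0[...,2]>128)]
print(np.round(K[np.argsort(-K[:,2])][:25],0).tolist())
E
```

```text
cam [  47.28753561 -494.54367738  923.10709157]
172 [((np.int64(-9223372036854775808), np.int64(-9223372036854775808), np.int64(-9223372036854775808)), (np.int64(42), np.int64(34), np.int64(20))), ((np.int64(440), np.int64(50), np.int64(251)), (np.int64(35), np.int64(36), np.int64(37))), ((np.int64(445), np.int64(46), np.int64(250)), (np.int64(57), np.int64(57), np.int64(55))), ((np.int64(435), np.int64(21), np.int64(275)), (np.int64(19), np.int64(19), np.int64(21))), ((np.int64(440), np.int64(17), np.int64(275)), (np.int64(23), np.int64(25), np.int64(27)))]
174 [((np.int64(467), np.int64(102), np.int64(187)), (np.int64(25), np.int64(24), np.int64(22))), ((np.int64(462), np.int64(83), np.int64(205)), (np.int64(62), np.int64(59), np.int64(55))), ((np.int64(441), np.int64(41), np.int64(250)), (np.int64(34), np.int64(34), np.int64(34))), ((np.int64(435), np.int64(21), np.int64(269)), (np.int64(18), np.int64(20), np.int64(20))), ((np.int64(436), np.int64(11), np.int64(276)), (np.int64(17), np.int64(17), np.int64(19)))]
176 [((np.int64(465), np.int64(101), np.int64(182)), (np.int64(23), n
[... 5441 characters left out ...]
(469), np.int64(65), np.int64(121)), (np.int64(80), np.int64(38), np.int64(21)))]
[[467.0, 97.0, 141.0], [470.0, 100.0, 140.0], [466.0, 95.0, 140.0], [470.0, 91.0, 140.0], [474.0, 97.0, 140.0], [473.0, 99.0, 140.0], [466.0, 91.0, 140.0], [468.0, 94.0, 140.0], [472.0, 94.0, 140.0], [475.0, 102.0, 140.0], [468.0, 89.0, 140.0], [467.0, 100.0, 139.0], [467.0, 105.0, 139.0], [469.0, 103.0, 139.0], [464.0, 93.0, 139.0], [463.0, 100.0, 139.0], [471.0, 97.0, 139.0], [462.0, 95.0, 139.0], [472.0, 91.0, 139.0], [461.0, 102.0, 139.0], [460.0, 93.0, 138.0], [465.0, 103.0, 138.0], [463.0, 92.0, 137.0], [461.0, 98.0, 137.0], [471.0, 89.0, 137.0]]<stdin>:5: RuntimeWarning: invalid value encountered in cast
```

The body's lower edge (z≈236) and the outer face of the finger (ending near z≈158) both sit about 25 mm higher than expected. So the fingertips end near the reported TCP z rather than 25 mm below it. x and y agree. I'll reopen, go down in small steps, and watch the force and another cloud.

```bash
python3 -m handwheel '{"deltas":[[[0,0,0,0,0,0],[0,0,0,0,0,0],[0,0,0,0,0,0],[0,0,0,0,0,0],[0,0,0,0,0,0],[0,0,0,0,0,0],[0,0,-0.3,0,0,0],[0,0,-0.3,0,0,0],[0,0,-0.6,0,0,0],[0,0,-0.6,0,0,0],[0,0,-0.6,0,0,0]]]}' 6
python3 - <<'E'
from h import *
# tip estimate: lowest dark/grey gripper points near TCP, both views
for n in("scene","top"):
    s=snap(n); W=cloud(s); c=s["color"].astype(int); 
    m=(abs(W[...,0]-471)<12)&(abs(W[...,1]-97)<60)&(W[...,2]>100)&(W[...,2]<235)
    grey=(c.max(-1)-c.min(-1)<20)&m
    P=W[grey]; print(n,grey.sum())
    for sd in(-1,1):
        Q=P[np.sign(P[:,1]-97)==sd]
        if len(Q): print(sd,Q.min(0),Q.max(0),np.sort(Q[:,2])[:6])
    b=(abs(W[...,0]-471)<45)&(abs(W[...,1]-97)<105)&(W[...,2]>185)&(W[...,2]<300)&(W[...,0]<440)
    Q=W[b]; print("body",len(Q),np.sort(Q[:,2])[:8],Q.min(0) if len(Q) else 0)
E
```

```text
clock: 4.33
eef_pos: [471.0, 96.9, 145.2]
tcp_rot: [-0.0, -0.0, 1.0, -0.0]
ft_force: [-0.4, 0.2, -0.2]
grip_width: 60.2
grip_force: 0.0
scene 165
-1 [459.89276321  48.72365976 149.90592036] [478.36138053  65.65020341 201.40287293] [149.90592036 151.97594662 153.84611464 155.29463668 156.03725045
 157.17916744]
1 [460.19690473 123.3497057  121.41676714] [479.20758827 138.84540892 226.94865702] [121.41676714 144.18321736 145.28172708 146.55164216 146.72325995
 149.61030199]
body 218 [226.48507253 229.14003881 229.16579443 229.88266863 230.22843727
 230.57651201 230.8884807  231.13816239] [433.60491393   1.38328874 226.48507253]
top 0
body 6 [258.77084041 268.12981739 271.73648796 271.77142978 272.5985473
 273.11788629] [436.96286945   5.40360547 258.77084041]
```

Tips are at about the TCP height (144–150 at TCP z 145) and the body bottom is at ~229, which confirms a ~25 mm offset. Moving to TCP z ≈127 and closing.

```bash
python3 -m handwheel '{"deltas":[[[0,0,-0.5,0,0,0],[0,0,-1.0,0,0,0],[0,0,-1.3,0,0,0],[0,0,-1.5,0,0,0],[0,0,-1.6,0,0,0],[0,0,-1.7,0,0,0],[0,0,-1.7,0,0,0],[0,0,-1.7,0,0,0]]]}'
```

```text
clock: 5.1
eef_pos: [471.1, 97.0, 128.5]
tcp_rot: [0.0, -0.0, 1.0, 0.0]
ft_force: [-0.4, 0.1, 1.3]
grip_width: 60.5
grip_force: 0.0
```

```bash
python3 -m handwheel '{"deltas":[[[0,0,0,0,0,0],[0,0,0,0,0,0],[0,0,0,0,0,0],[0,0,0,0,0,0],[0,0,0,0,0,0],[0,0,0,0,0,0],[0,0,0,0,0,0],[0,0,0,0,0,0],[0,0,0,0,0,0],[0,0,0,0,0,0]]]}' 1 20
```

```text
clock: 5.93
eef_pos: [471.1, 96.9, 128.5]
tcp_rot: [0.0, -0.0, 1.0, -0.0]
ft_force: [0.5, 0.3, -0.1]
grip_width: 20.1
grip_force: 20.0
```

Gripped: 20 mm wide at 20 N. Lift, then carry to the narrow pot (+5.5, −163).

```bash
python3 -m handwheel '{"deltas":[[[0,0,0.2,0,0,0],[0,0,0.6,0,0,0],[0,0,1.2,0,0,0],[0,0,2.0,0,0,0],[0,0,3,0,0,0],[0,0,4,0,0,0],[0,0,5,0,0,0],[0,0,6,0,0,0],[0,0,6.6,0,0,0],[0,0,7,0,0,0],[0,0,7,0,0,0]]]}'
```

```text
clock: 6.85
eef_pos: [471.3, 97.0, 199.4]
tcp_rot: [0.001, -0.0, 1.0, 0.0]
ft_force: [0.4, 0.0, -0.1]
grip_width: 20.5
grip_force: 20.0
```

```bash
python3 -m handwheel '{"deltas":[[[0,-0.3,0,0,0,0],[0.1,-1,0,0,0,0],[0.1,-2,0,0,0,0],[0.2,-3.5,0,0,0,0],[0.2,-5.3,0,0,0,0],[0.3,-7.2,0,0,0,0],[0.4,-9.1,0,0,0,0],[0.4,-11,0,0,0,0],[0.5,-12.8,0,0,0,0],[0.5,-14.3,0,0,0,0],[0.55,-15.3,0,0,0,0],[0.55,-16,0,0,0,0],[0.55,-16.3,0,0,0,0],[0.55,-16.3,0,0,0,0],[0.55,-16.3,0,0,0,0]]]}'
python3 - <<'E'
from meas import *
s=snap("scene"); W=cloud(s); c=s["color"][150:280,170:330]; np.savez("c1.npz",**s)
cv2.imwrite("pics/c1.png",cv2.resize(c[...,::-1],None,fx=4,fy=4,interpolation=cv2.INTER_CUBIC))
# plate top edge at approx z=95.. : lid origin z ~ 165 -> plate 185-193
Q=cut(W,(476,-66),60,180,198); print(len(Q)); print(fit(Q),Q.min(0),Q.max(0))
Q=cut(W,(474.3,-66.7),60,105,116); print(len(Q),fit(Q),Q.min(0),Q.max(0))
E
```

```text
clock: 8.1
eef_pos: [476.6, -65.8, 198.4]
tcp_rot: [-0.0, -0.0, 1.0, 0.0]
ft_force: [-0.5, -0.1, 0.1]
grip_width: 20.3
grip_force: 20.0
335
(array([476.59133367, -67.59999569,  27.51312112]), np.float64(4.789417109461212)) [ 440.8979471  -100.62543969  183.3312535 ] [507.48694633 -33.65837263 197.76682697]
146 (array([474.33378076, -66.81924073,  30.57567929]), np.float64(1.4317006389275058)) [441.26226055 -99.82932121 105.07898051] [508.54392521 -32.70412643 114.31031177]
```

View pics/c1.png

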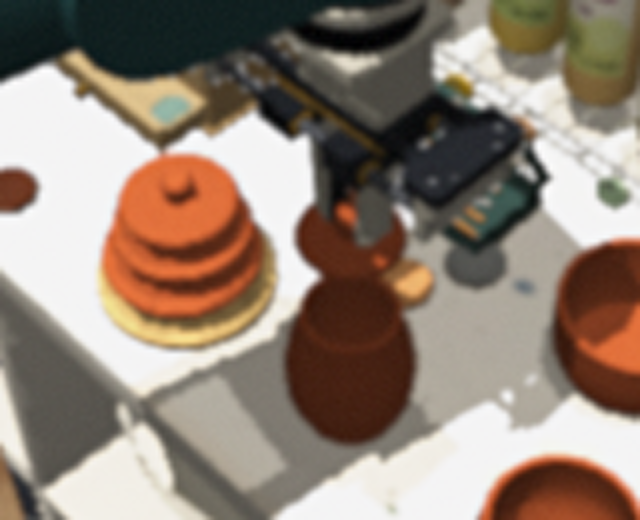

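The lid hangs level at crop (350,235), right above the narrow pot mouth at (350,310); edge extents agree within 1 mm. Lowering it.

```bash
python3 -m handwheel '{"deltas":[[[0,0,-0.4,0,0,0],[0,0,-1.2,0,0,0],[0,0,-2.2,0,0,0],[0,0,-3.2,0,0,0],[0,0,-4.2,0,0,0],[0,0,-5.0,0,0,0],[0,0,-5.6,0,0,0],[0,0,-6.1,0,0,0],[0,0,-6.5,0,0,0],[0,0,-6.8,0,0,0],[0,0,-7.0,0,0,0],[0,0,-7.1,0,0,0],[0,0,-7.2,0,0,0],[0,0,-7.2,0,0,0],[0,0,-7.2,0,0,0]]]}'
```

```text
clock: 9.4
eef_pos: [476.8, -66.1, 127.0]
tcp_rot: [0.0, -0.0, 1.0, -0.0]
ft_force: [-0.1, -0.3, 3.9]
grip_width: 20.8
grip_force: 20.0
```

```bash
python3 -m handwheel '{"deltas":[[[0,0,-0.05,0,0,0],[0,0,-0.1,0,0,0],[0,0,-0.1,0,0,0]]]}'
```

```text
clock: 9.65
eef_pos: [477.1, -66.1, 126.5]
tcp_rot: [0.001, -0.0, 1.0, -0.0]
ft_force: [-1.2, 1.6, 9.9]
grip_width: 20.6
grip_force: 20.0
```

In contact at the seated height (expected ≈126). Release and rise.

```bash
python3 -m handwheel '{"deltas":[[[0,0,0.05,0,0,0],[0,0,0.05,0,0,0],[0,0,0.05,0,0,0],[0,0,0.05,0,0,0],[0,0,0.05,0,0,0],[0,0,0.05,0,0,0],[0,0,0.05,0,0,0],[0,0,1,0,0,0],[0,0,3,0,0,0],[0,0,5,0,0,0],[0,0,7,0,0,0],[0,0,7,0,0,0],[0,0,7,0,0,0]]]}' 6
```

```text
clock: 10.73
eef_pos: [477.0, -66.1, 196.9]
tcp_rot: [0.001, -0.0, 1.0, -0.0]
ft_force: [0.2, 0.4, -0.6]
grip_width: 60.1
grip_force: 0.0
```

```bash
python3 -m handwheel '{"deltas":[[[-0.55,16.3,0,0,0,0],[-0.55,16.3,0,0,0,0],[-0.55,16.3,0,0,0,0],[-0.55,16.3,0,0,0,0],[-0.55,16.3,0,0,0,0],[-0.55,16.3,0,0,0,0],[-0.55,16.3,0,0,0,0]]]}'
cat > chk.py <<'E'
from meas import *
import sys
s=snap("scene"); W=cloud(s); np.savez("last.npz",**s)
S0=dict(np.load("scene0.npz")); W0=cloud(S0)
P={"narrow":(474.3,-66.7,112,35),"canister":(574.3,-373,98,43),"round":(467.5,-251.8,84,51),"wide":(640.2,-175.7,68,59)}
for k,(x,y,h,r) in P.items():
    Q=cut(W,(x,y),80,h-3,h+11); 
    Q=Q[Q[:,2]>h-3]; print(k,len(Q),"fit",np.round(fit(Q[Q[:,2]<h+5])[0],1),"min",np.round(np.percentile(Q,1,0),1),"max",np.round(np.percentile(Q,99,0),1))
    L=Q[(Q[:,2]>h+4)&(np.hypot(Q[:,0]-x,Q[:,1]-y)<r+3)]
    if len(L)>60:
        A=np.c_[L[:,:2]-[x,y],np.ones(len(L))]; p=np.linalg.lstsq(A,L[:,2],rcond=None)[0]
        print("   plane tilt deg",np.round(np.degrees(p[:2]),2),"z",round(p[2],1))
for z in (129,101,73,45):
    Q=cut(W,(469,96),70,z-3,z+14); 
    if len(Q)>10: print("stack knob",z,len(Q),np.round(np.median(Q,0)),np.round(np.percentile(Q,2,0)),np.round(np.percentile(Q,98,0)))
E
python3 chk.py; python3 -c "
from h import *
c=dict(np.load('last.npz'))['color'][150:280,170:330]
cv2.imwrite('pics/p1.png',cv2.resize(c[...,::-1],None,fx=4,fy=4,interpolation=cv2.INTER_CUBIC))"
```

```text
clock: 11.32
eef_pos: [470.8, 96.8, 194.8]
tcp_rot: [-0.0, -0.001, 1.0, -0.0]
ft_force: [-0.3, -0.3, 0.2]
grip_width: 59.8
grip_force: 0.0
narrow 434 fit [474.4 -66.2  32.2] min [ 441.8 -100.2  110.5] max [506.1 -35.9 122.3]
   plane tilt deg [0.31 0.28] z 119.3
canister 235 fit [ 574.5 -372.8   38.6] min [ 533.7 -412.9   95. ] max [ 614.9 -333.   100.4]
round 247 fit [ 467.9 -251.6   46.7] min [ 419.4 -298.8   81.1] max [ 515.9 -203.7   86.7]
wide 212 fit [ 640.4 -175.7   54.6] min [ 584.2 -231.4   65.1] max [ 696.5 -120.2   70.5]
stack knob 101 52 [468.  92. 110.] [458.  85. 101.] [477. 106. 114.]
```

View pics/p1.png

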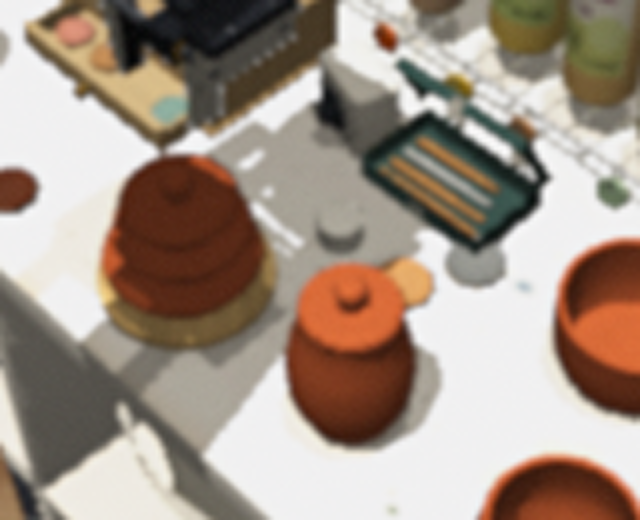

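The narrow lid is seated level at crop (350,305) (plane tilt 0.3°, z 119), the pot hasn't moved, and the stack is intact. Second lid next.

```bash
python3 -m handwheel '{"deltas":[[[0,0,-1.5,0,0,0],[0,0,-3.5,0,0,0],[0,0,-5.5,0,0,0],[0,0,-7.2,0,0,0],[0,0,-8.2,0,0,0],[0,0,-8.9,0,0,0],[0,0,-9.2,0,0,0],[0,0,-9.4,0,0,0],[0,0,-9.4,0,0,0],[0,0,-9.4,0,0,0]]]}'
```

```text
clock: 12.2
eef_pos: [471.4, 96.9, 102.2]
tcp_rot: [0.0, -0.0, 1.0, 0.0]
ft_force: [-0.2, 0.3, -0.2]
grip_width: 59.9
grip_force: 0.0
```

```bash
python3 -m handwheel '{"deltas":[[[0,0,0,0,0,0],[0,0,0,0,0,0],[0,0,0,0,0,0],[0,0,0,0,0,0],[0,0,0,0,0,0],[0,0,0,0,0,0],[0,0,0,0,0,0],[0,0,0,0,0,0],[0,0,0,0,0,0],[0,0,0,0,0,0]]]}' 1 25
```

```text
clock: 13.03
eef_pos: [471.1, 97.0, 101.5]
tcp_rot: [0.0, -0.0, 1.0, 0.0]
ft_force: [-0.2, 1.8, 0.2]
grip_width: 21.4
grip_force: 25.0
```

```bash
python3 -m handwheel '{"deltas":[[[0,0,0.2,0,0,0],[0,0,0.6,0,0,0],[0,0,1.2,0,0,0],[0,0,2.0,0,0,0],[0,0,3,0,0,0],[0,0,4.2,0,0,0],[0,0,5.6,0,0,0],[0,0,7,0,0,0],[0,0,8.4,0,0,0],[0,0,9.6,0,0,0],[0,0,10.6,0,0,0],[0,0,11.2,0,0,0],[0,0,11.5,0,0,0],[0,0,11.5,0,0,0],[0,0,11.5,0,0,0]]]}'
```

```text
clock: 14.28
eef_pos: [471.0, 96.9, 215.9]
tcp_rot: [-0.0, -0.0, 1.0, -0.0]
ft_force: [0.2, 0.2, -2.2]
grip_width: 21.0
grip_force: 25.0
```

```bash
python3 -m handwheel '{"deltas":[[[0.1,-0.5,0,0,0,0],[0.4,-1.6,0,0,0,0],[0.8,-3.4,0,0,0,0],[1.3,-5.8,0,0,0,0],[1.9,-8.6,0,0,0,0],[2.6,-11.6,0,0,0,0],[3.3,-14.7,0,0,0,0],[4,-17.8,0,0,0,0],[4.7,-20.9,0,0,0,0],[5.4,-24,0,0,0,0],[6.1,-27.1,0,0,0,0],[6.8,-30.2,0,0,0,0],[7.5,-33.3,0,0,0,0],[8.2,-36.4,0,0,0,0],[8.8,-39.3,0,0,0,0],[9.4,-41.9,0,0,0,0],[9.9,-44.1,0,0,0,0],[10.3,-45.7,0,0,0,0],[10.5,-46.6,0,0,0,0],[10.5,-46.9,0,0,0,0]]]}'; python3 -m handwheel '{"deltas":[[[0,0,0,0,0,0],[0,0,0,0,0,0],[0,0,0,0,0,0]]]}'
python3 - <<'E'
from meas import *
s=snap("scene"); W=cloud(s)
Q=cut(W,(574,-373),60,195,213); print(len(Q),np.percentile(Q,1,0),np.percentile(Q,99,0),fit(Q))
Q=cut(W,(574.3,-373),60,90,102); print(len(Q),np.percentile(Q,1,0),np.percentile(Q,99,0))
c=s["color"][180:340,290:490]
cv2.imwrite('pics/c2.png',cv2.resize(c[...,::-1],None,fx=3,fy=3,interpolation=cv2.INTER_CUBIC))
E
```

```text
clock: 15.95
eef_pos: [575.6, -373.8, 215.5]
tcp_rot: [-0.001, 0.001, 1.0, 0.0]
ft_force: [0.5, 0.6, -2.4]
grip_width: 21.2
grip_force: 25.0
clock: 16.2
eef_pos: [576.0, -371.3, 216.7]
tcp_rot: [0.0, -0.0, 1.0, -0.0]
ft_force: [0.3, 0.5, -1.2]
grip_width: 21.4
grip_force: 25.0
781 [ 533.38756682 -412.55252679  203.04422443] [ 611.46790246 -332.4876944   211.84146562] (array([ 575.58382118, -372.42275705,   33.01432895]), np.float64(6.175232362637452))
280 [ 533.94855652 -413.20170802   90.2607571 ] [ 611.71129278 -333.01229786  100.21479426]
```

View pics/c2.png

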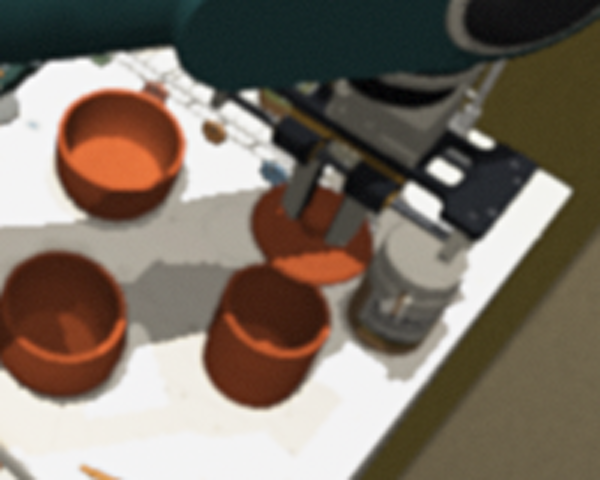

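The lid hangs at crop (312,235), above the canister mouth (275,310); extents agree to <1 mm. A white jar at (400,290) is close by, so I'll check its clearance.

```bash
python3 - <<'E'
from meas import *
for n in("scene0","top0"):
    W=cloud(dict(np.load(n+".npz")))
    m=(W[...,0]>500)&(W[...,0]<715)&(W[...,1]<-415)&(W[...,1]>-520)&(W[...,2]>25)
    Q=W[m]; print(n,len(Q),np.percentile(Q,1,0),np.percentile(Q,99,0))
    m=(W[...,0]>600)&(W[...,0]<720)&(W[...,1]<-60)&(W[...,1]>-290)&(W[...,2]>75); print("near wide",m.sum(),W[m].min(0) if m.any() else "")
E
```

```text
scene0 867 [ 656.24726527 -462.5326223    26.47796962] [ 713.22602041 -415.46546519  113.45527789]
near wide 0 
top0 217 [ 659.61222819 -460.54798139   34.88145905] [ 714.02529568 -415.22992729  117.96804657]
near wide 1 [ 646.58547965 -228.70726908   75.2414951 ]
```

```bash
python3 -m handwheel '{"deltas":[[[0,0,-0.4,0,0,0],[0,0,-1.2,0,0,0],[0,0,-2.2,0,0,0],[0,0,-3.2,0,0,0],[0,0,-4.2,0,0,0],[0,0,-5.0,0,0,0],[0,0,-5.4,0,0,0],[0,0,-5.5,0,0,0],[0,0,-5.5,0,0,0]]]}'
```

```text
clock: 17.0
eef_pos: [576.0, -372.1, 161.2]
tcp_rot: [-0.0, -0.0, 1.0, 0.0]
ft_force: [0.3, 0.4, -1.1]
grip_width: 21.1
grip_force: 25.0
```

```bash
python3 -m handwheel '{"deltas":[[[0,0,-0.6,0,0,0],[0,0,-1.4,0,0,0],[0,0,-2.2,0,0,0],[0,0,-3.0,0,0,0],[0,0,-3.6,0,0,0],[0,0,-4.1,0,0,0],[0,0,-4.4,0,0,0],[0,0,-4.6,0,0,0],[0,0,-4.7,0,0,0],[0,0,-4.75,0,0,0],[0,0,-4.8,0,0,0],[0,0,-4.8,0,0,0]]]}'
```

```text
clock: 18.0
eef_pos: [576.2, -372.1, 113.7]
tcp_rot: [0.0, -0.0, 1.0, -0.0]
ft_force: [0.3, -0.5, -1.3]
grip_width: 21.1
grip_force: 25.0
```

```bash
python3 -m handwheel '{"deltas":[[[0,0,-0.05,0,0,0],[0,0,-0.1,0,0,0],[0,0,-0.15,0,0,0],[0,0,-0.15,0,0,0]]]}'
```

```text
clock: 18.33
eef_pos: [576.4, -372.2, 113.2]
tcp_rot: [0.001, -0.0, 1.0, -0.0]
ft_force: [-2.0, 1.9, 5.4]
grip_width: 21.4
grip_force: 25.0
```

Contact at the seated height. Release and rise.

```bash
python3 -m handwheel '{"deltas":[[[0,0,0.05,0,0,0],[0,0,0.05,0,0,0],[0,0,0.05,0,0,0],[0,0,0.05,0,0,0],[0,0,0.05,0,0,0],[0,0,0.05,0,0,0],[0,0,0.05,0,0,0],[0,0,1,0,0,0],[0,0,3,0,0,0],[0,0,5.5,0,0,0],[0,0,8,0,0,0],[0,0,10.3,0,0,0],[0,0,10.3,0,0,0]]]}' 6; python3 -m handwheel '{"deltas":[[[-10.5,46.9,0,0,0,0],[-10.5,46.9,0,0,0,0],[-10.5,46.9,0,0,0,0],[-10.5,46.9,0,0,0,0],[-10.5,46.9,0,0,0,0],[-10.5,46.9,0,0,0,0],[-10.5,46.9,0,0,0,0],[-10.5,46.9,0,0,0,0],[-10.5,46.9,0,0,0,0],[-10.5,46.9,0,0,0,0],[-10.5,46.9,0,0,0,0],[-10.5,46.9,0,0,0,0],[-10.5,46.9,0,0,0,0],[-10.5,46.9,0,0,0,0],[-10.5,46.9,0,0,0,0],[-10.5,46.9,0,0,0,0]]]}'; python3 chk.py
```

```text
clock: 19.42
eef_pos: [577.1, -372.8, 221.5]
tcp_rot: [0.003, -0.0, 1.0, -0.002]
ft_force: [1.1, -0.2, 0.7]
grip_width: 59.6
grip_force: 0.0
clock: 20.75
eef_pos: [471.3, 96.1, 215.0]
tcp_rot: [0.0, 0.0, 1.0, -0.0]
ft_force: [-1.2, -0.9, -0.7]
grip_width: 59.9
grip_force: 0.0
narrow 432 fit [474.5 -67.7  31.5] min [442.2 -99.9 109.6] max [505.6 -36.3 122.4]
   plane tilt deg [ 0.33 -0.07] z 119.2
canister 905 fit [ 574.3 -373.3   39.7] min [ 533.9 -413.2   96.9] max [ 612.5 -334.2  108.2]
   plane tilt deg [ 0.11 -0.07] z 105.3
round 251 fit [ 468.1 -251.5   46.7] min [ 419.7 -299.9   81.1] max [ 516.5 -203.9   86.8]
wide 207 fit [ 640.5 -175.7   54.6] min [ 584.4 -231.5   65.1] max [ 696.7 -120.2   70.9]
stack knob 73 56 [467.  92.  81.] [459.  85.  73.] [479. 103.  86.]
```

Canister lid seated level (tilt 0.1°, z 105). Third lid.

```bash
python3 -m handwheel '{"deltas":[[[0,0,-1.5,0,0,0],[0,0,-4,0,0,0],[0,0,-6.8,0,0,0],[0,0,-9.4,0,0,0],[0,0,-11.4,0,0,0],[0,0,-12.8,0,0,0],[0,0,-13.6,0,0,0],[0,0,-14,0,0,0],[0,0,-14.2,0,0,0],[0,0,-14.2,0,0,0],[0,0,-14.2,0,0,0]]]}'; python3 -m handwheel '{"deltas":[[[0,0,0,0,0,0],[0,0,0,0,0,0],[0,0,0,0,0,0],[0,0,0,0,0,0],[0,0,0,0,0,0],[0,0,0,0,0,0],[0,0,0,0,0,0],[0,0,0,0,0,0],[0,0,0,0,0,0],[0,0,0,0,0,0]]]}' 1 28
```

```text
clock: 21.72
eef_pos: [471.4, 96.9, 73.7]
tcp_rot: [0.0, -0.0, 1.0, 0.0]
ft_force: [0.6, -1.2, 0.5]
grip_width: 59.8
grip_force: 0.0
clock: 22.55
eef_pos: [471.1, 96.9, 73.0]
tcp_rot: [0.0, -0.0, 1.0, -0.0]
ft_force: [-0.5, -0.4, 0.8]
grip_width: 23.3
grip_force: 28.0
```

```bash
python3 -m handwheel '{"deltas":[[[0,0,0.2,0,0,0],[0,0,0.6,0,0,0],[0,0,1.2,0,0,0],[0,0,2.0,0,0,0],[0,0,3,0,0,0],[0,0,4.4,0,0,0],[0,0,6,0,0,0],[0,0,7.8,0,0,0],[0,0,9.6,0,0,0],[0,0,11.3,0,0,0],[0,0,12.7,0,0,0],[0,0,13.7,0,0,0],[0,0,14.2,0,0,0],[0,0,14.2,0,0,0],[0,0,14.2,0,0,0]]]}'; python3 -m handwheel '{"deltas":[[[0,-0.5,0,0,0,0],[0,-1.5,0,0,0,0],[0,-3,0,0,0,0],[0,-5,0,0,0,0],[0,-7.4,0,0,0,0],[0,-10,0,0,0,0],[0,-12.6,0,0,0,0],[0,-15.2,0,0,0,0],[-0.1,-17.8,0,0,0,0],[-0.1,-20.4,0,0,0,0],[-0.1,-23,0,0,0,0],[-0.1,-25.6,0,0,0,0],[-0.1,-28,0,0,0,0],[-0.1,-30.2,0,0,0,0],[-0.1,-32,0,0,0,0],[-0.1,-33.4,0,0,0,0],[-0.1,-34.3,0,0,0,0],[-0.1,-34.8,0,0,0,0],[-0.1,-34.8,0,0,0,0],[-0.1,-34.8,0,0,0,0]]]}'
python3 - <<'E'
from meas import *
s=snap("scene"); W=cloud(s)
Q=cut(W,(468,-251),70,195,213); print(len(Q),np.percentile(Q,1,0),np.percentile(Q,99,0))
Q=cut(W,(468,-251),70,80,88); print(len(Q),np.percentile(Q,1,0),np.percentile(Q,99,0))
c=s["color"][170:330,220:420]
cv2.imwrite('pics/c3.png',cv2.resize(c[...,::-1],None,fx=3,fy=3,interpolation=cv2.INTER_CUBIC))
E
```

```text
clock: 23.8
eef_pos: [471.0, 96.9, 214.4]
tcp_rot: [-0.0, -0.0, 1.0, -0.0]
ft_force: [0.1, -0.4, -1.1]
grip_width: 23.6
grip_force: 28.0
clock: 25.47
eef_pos: [470.1, -250.7, 214.8]
tcp_rot: [-0.0, -0.0, 1.0, 0.0]
ft_force: [0.4, 0.5, -1.9]
grip_width: 23.4
grip_force: 28.0
1007 [ 420.42914637 -300.26219099  202.23690482] [ 501.41968749 -204.70375929  210.54744589]
216 [ 419.20516175 -300.05952361   80.13210173] [ 512.24313762 -203.86203856   86.3194771 ]
```

View pics/c3.png

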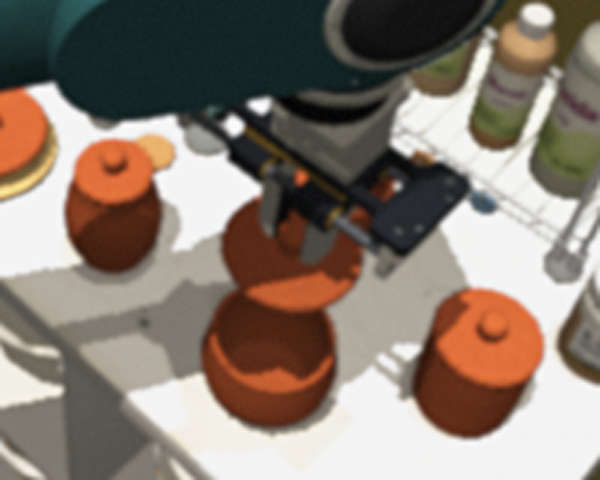

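The lid hangs at crop (292,250), over the round pot mouth (270,345). The edges suggest it is ~1.5 mm too far in +x, so I'll correct while lowering.

```bash
python3 -m handwheel '{"deltas":[[[-0.05,0,-0.5,0,0,0],[-0.15,0,-1.5,0,0,0],[-0.15,0,-3,0,0,0],[-0.15,0,-4.8,0,0,0],[-0.15,0,-6.4,0,0,0],[-0.15,0,-7.8,0,0,0],[-0.15,0,-8.9,0,0,0],[-0.15,0,-9.7,0,0,0],[-0.15,0,-10.3,0,0,0],[-0.15,0,-10.8,0,0,0],[-0.15,0,-11.1,0,0,0],[-0.15,0,-11.3,0,0,0],[-0.15,0,-11.45,0,0,0],[-0.15,0,-11.55,0,0,0],[-0.15,0,-11.6,0,0,0],[-0.15,0,-11.6,0,0,0]]]}'
```

```text
clock: 26.85
eef_pos: [468.6, -251.1, 99.1]
tcp_rot: [0.0, -0.0, 1.0, -0.0]
ft_force: [-0.1, 0.5, -1.0]
grip_width: 23.3
grip_force: 28.0
```

```bash
python3 -m handwheel '{"deltas":[[[0,0,-0.05,0,0,0],[0,0,-0.1,0,0,0],[0,0,-0.15,0,0,0],[0,0,-0.15,0,0,0]]]}'
```

```text
clock: 27.18
eef_pos: [468.9, -251.2, 98.7]
tcp_rot: [0.0, -0.0, 1.0, -0.0]
ft_force: [-4.0, 2.1, 10.4]
grip_width: 23.0
grip_force: 28.0
```

Contact at the seated height. Release, rise and return to the stack.

```bash
python3 -m handwheel '{"deltas":[[[0,0,0.05,0,0,0],[0,0,0.05,0,0,0],[0,0,0.05,0,0,0],[0,0,0.05,0,0,0],[0,0,0.05,0,0,0],[0,0,0.05,0,0,0],[0,0,0.05,0,0,0],[0,0,1,0,0,0],[0,0,3,0,0,0],[0,0,5.5,0,0,0],[0,0,8.5,0,0,0],[0,0,11.5,0,0,0],[0,0,11.5,0,0,0]]]}' 6; python3 -m handwheel '{"deltas":[[[0.25,34.8,0,0,0,0],[0.25,34.8,0,0,0,0],[0.25,34.8,0,0,0,0],[0.25,34.8,0,0,0,0],[0.25,34.8,0,0,0,0],[0.25,34.8,0,0,0,0],[0.25,34.8,0,0,0,0],[0.25,34.8,0,0,0,0],[0.25,34.8,0,0,0,0],[0.25,34.8,0,0,0,0],[0.25,34.8,0,0,0,0],[0.25,34.8,0,0,0,0],[0.25,34.8,0,0,0,0]]]}'; python3 chk.py
```

```text
clock: 28.27
eef_pos: [469.9, -251.8, 219.4]
tcp_rot: [0.003, -0.0, 1.0, -0.002]
ft_force: [0.3, -0.2, 1.6]
grip_width: 60.1
grip_force: 0.0
clock: 29.35
eef_pos: [471.2, 96.0, 212.6]
tcp_rot: [0.0, 0.0, 1.0, -0.0]
ft_force: [-0.1, 0.4, -0.6]
grip_width: 60.1
grip_force: 0.0
narrow 432 fit [473.9 -67.8  31.6] min [ 441.8 -100.2  110. ] max [505.5 -36.8 122.2]
   plane tilt deg [-0.02 -0.08] z 119.3
canister 898 fit [ 571.4 -374.1   37.7] min [ 533.8 -413.2   97.3] max [ 612.9 -334.2  108.4]
   plane tilt deg [0.13 0.29] z 105.3
round 1214 fit [ 465.6 -254.2   46. ] min [ 419.7 -300.1   85.6] max [ 514.  -206.6   94.4]
   plane tilt deg [ 0.2  -0.12] z 91.5
wide 216 fit [ 640.4 -175.6   54.6] min [ 584.1 -231.8   65.1] max [ 696.5 -120.4   70.6]
stack knob 45 73 [465.  93.  54.] [455.  75.  43.] [484. 141.  58.]
```

Round lid seated level (z 91.5). Last lid.

```bash
python3 -m handwheel '{"deltas":[[[0,0,-1.5,0,0,0],[0,0,-4,0,0,0],[0,0,-7,0,0,0],[0,0,-10,0,0,0],[0,0,-12.6,0,0,0],[0,0,-14.4,0,0,0],[0,0,-15.5,0,0,0],[0,0,-16.2,0,0,0],[0,0,-16.6,0,0,0],[0,0,-16.7,0,0,0],[0,0,-16.7,0,0,0],[0,0,-16.7,0,0,0]]]}'; python3 -m handwheel '{"deltas":[[[0,0,0,0,0,0],[0,0,0,0,0,0],[0,0,0,0,0,0],[0,0,0,0,0,0],[0,0,0,0,0,0],[0,0,0,0,0,0],[0,0,0,0,0,0],[0,0,0,0,0,0],[0,0,0,0,0,0],[0,0,0,0,0,0]]]}' 1 32
```

```text
clock: 30.4
eef_pos: [471.6, 97.0, 46.4]
tcp_rot: [0.001, -0.0, 1.0, 0.0]
ft_force: [0.0, 0.2, -0.3]
grip_width: 59.7
grip_force: 0.0
clock: 31.23
eef_pos: [471.1, 96.9, 45.5]
tcp_rot: [0.0, -0.0, 1.0, -0.0]
ft_force: [-0.5, -1.2, 0.4]
grip_width: 25.4
grip_force: 32.0
```

```bash
python3 -m handwheel '{"deltas":[[[0,0,0.2,0,0,0],[0,0,0.6,0,0,0],[0,0,1.2,0,0,0],[0,0,2.0,0,0,0],[0,0,3,0,0,0],[0,0,4.4,0,0,0],[0,0,6,0,0,0],[0,0,8,0,0,0],[0,0,10,0,0,0],[0,0,12,0,0,0],[0,0,13.9,0,0,0],[0,0,15.4,0,0,0],[0,0,16.3,0,0,0],[0,0,16.7,0,0,0],[0,0,16.7,0,0,0]]]}'; python3 -m handwheel '{"deltas":[[[0.2,-0.4,0,0,0,0],[0.7,-1.2,0,0,0,0],[1.5,-2.4,0,0,0,0],[2.5,-4,0,0,0,0],[3.7,-5.9,0,0,0,0],[5,-8,0,0,0,0],[6.3,-10.1,0,0,0,0],[7.6,-12.2,0,0,0,0],[8.9,-14.3,0,0,0,0],[10.2,-16.4,0,0,0,0],[11.5,-18.5,0,0,0,0],[12.8,-20.6,0,0,0,0],[14,-22.5,0,0,0,0],[15.1,-24.1,0,0,0,0],[16,-25.5,0,0,0,0],[16.6,-26.5,0,0,0,0],[16.9,-27,0,0,0,0],[17,-27.2,0,0,0,0],[17,-27.2,0,0,0,0],[17,-27.2,0,0,0,0]]]}'
python3 - <<'E'
from meas import *
s=snap("scene"); W=cloud(s)
Q=cut(W,(640,-175),75,195,212); print(len(Q),np.percentile(Q,1,0),np.percentile(Q,99,0))
Q=cut(W,(640,-175),75,62,71); print(len(Q),np.percentile(Q,1,0),np.percentile(Q,99,0))
c=s["color"][140:300,250:450]
cv2.imwrite('pics/c4.png',cv2.resize(c[...,::-1],None,fx=3,fy=3,interpolation=cv2.INTER_CUBIC))
E
```

```text
clock: 32.48
eef_pos: [471.2, 97.0, 213.3]
tcp_rot: [0.001, -0.0, 1.0, 0.0]
ft_force: [0.8, 0.3, -3.3]
grip_width: 24.7
grip_force: 32.0
clock: 34.15
eef_pos: [640.8, -174.6, 212.4]
tcp_rot: [-0.0, -0.0, 1.0, 0.0]
ft_force: [0.2, 0.4, -2.3]
grip_width: 25.3
grip_force: 32.0
1086 [ 581.13563612 -231.50900248  199.14844535] [ 687.33469717 -122.30635732  208.70749501]
252 [ 584.29524823 -231.7068339    62.26927053] [ 696.00609434 -120.23760797   70.15914603]
```

View pics/c4.png

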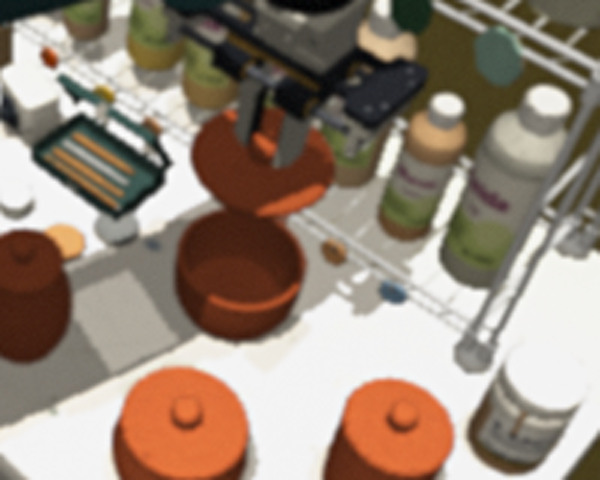

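The lid hangs at crop (263,160), over the wide pot mouth (240,255), ~1.5 mm short in x. Correct and lower.

```bash
python3 -m handwheel '{"deltas":[[[0.05,0,-0.5,0,0,0],[0.15,0,-1.5,0,0,0],[0.15,0,-3,0,0,0],[0.15,0,-4.8,0,0,0],[0.15,0,-6.6,0,0,0],[0.15,0,-8.3,0,0,0],[0.15,0,-9.6,0,0,0],[0.15,0,-10.6,0,0,0],[0.15,0,-11.4,0,0,0],[0.15,0,-12,0,0,0],[0.15,0,-12.4,0,0,0],[0.15,0,-12.6,0,0,0],[0.15,0,-12.75,0,0,0],[0.15,0,-12.85,0,0,0],[0.15,0,-12.85,0,0,0],[0.15,0,-12.85,0,0,0]]]}'; python3 -m handwheel '{"deltas":[[[0,0,-0.05,0,0,0],[0,0,-0.1,0,0,0],[0,0,-0.1,0,0,0]]]}'
```

```text
clock: 35.53
eef_pos: [642.7, -175.1, 84.3]
tcp_rot: [0.0, -0.0, 1.0, -0.0]
ft_force: [-0.6, 0.5, -2.2]
grip_width: 24.8
grip_force: 32.0
clock: 35.78
eef_pos: [642.7, -175.1, 83.1]
tcp_rot: [0.0, -0.0, 1.0, -0.0]
ft_force: [-0.3, -0.5, -2.1]
grip_width: 25.3
grip_force: 32.0
```

```bash
python3 -m handwheel '{"deltas":[[[0,0,-0.05,0,0,0],[0,0,-0.1,0,0,0],[0,0,-0.1,0,0,0]]]}'
```

```text
clock: 36.03
eef_pos: [642.7, -175.1, 83.0]
tcp_rot: [0.0, -0.0, 1.0, -0.0]
ft_force: [-3.9, 1.8, 7.0]
grip_width: 25.1
grip_force: 32.0
```

Contact at the seated height. Release, rise, and back away towards −x to clear the view.

```bash
python3 -m handwheel '{"deltas":[[[0,0,0.05,0,0,0],[0,0,0.05,0,0,0],[0,0,0.05,0,0,0],[0,0,0.05,0,0,0],[0,0,0.05,0,0,0],[0,0,0.05,0,0,0],[0,0,0.05,0,0,0],[0,0,1,0,0,0],[0,0,3,0,0,0],[0,0,5.5,0,0,0],[0,0,8.5,0,0,0],[0,0,11.5,0,0,0],[0,0,13,0,0,0],[0,0,13,0,0,0]]]}' 6; python3 -m handwheel '{"deltas":[[[-17,32,0,0,0,0],[-17,32,0,0,0,0],[-17,32,0,0,0,0],[-17,32,0,0,0,0],[-17,32,0,0,0,0],[-17,32,0,0,0,0],[-17,32,0,0,0,0],[-17,32,0,0,0,0],[-17,32,0,0,0,0],[-17,32,0,0,0,0],[-17,32,0,0,0,0],[-17,32,0,0,0,0],[-17,32,0,0,0,0],[-17,32,0,0,0,0],[-17,32,0,0,0,0]]]}'; python3 chk.py;  python3 -c "
from h import *
c=dict(np.load('last.npz'))['color'][170:330,220:450]
cv2.imwrite('pics/f.png',cv2.resize(c[...,::-1],None,fx=3,fy=3,interpolation=cv2.INTER_CUBIC))"
```

```text
clock: 37.2
eef_pos: [643.6, -175.4, 216.7]
tcp_rot: [0.003, -0.0, 1.0, -0.001]
ft_force: [-0.4, 0.4, -0.5]
grip_width: 60.1
grip_force: 0.0
clock: 38.45
eef_pos: [472.9, 144.2, 211.7]
tcp_rot: [-0.0, 0.001, 1.0, -0.0]
ft_force: [-0.8, 0.0, -0.3]
grip_width: 60.2
grip_force: 0.0
narrow 432 fit [475.2 -67.6  32.5] min [ 442.1 -100.3  110.1] max [506.4 -35.7 122.1]
   plane tilt deg [-0.08 -0.17] z 119.2
canister 896 fit [ 572.6 -373.8   38.6] min [ 533.8 -413.    98.7] max [ 613.2 -334.4  108.3]
   plane tilt deg [0.12 0.08] z 105.4
round 1209 fit [ 463.4 -253.8   44.5] min [ 419.5 -299.7   86.1] max [ 513.9 -206.4   94.5]
   plane tilt deg [0.07 0.06] z 91.5
wide 1149 fit [ 633.5 -180.5   50.2] min [ 583.3 -231.7   69.8] max [ 692.1 -123.2   78.6]
   plane tilt deg [0.09 0.1 ] z 75.5
```

View pics/f.png

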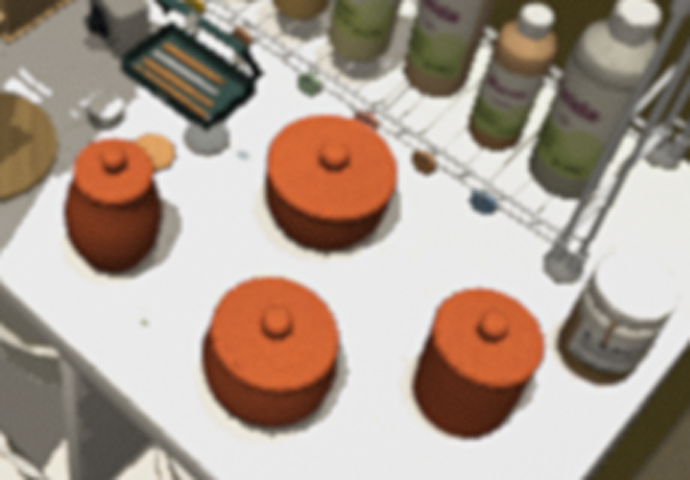

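All four lids sit level on their pots, at crop (115,170), (332,168), (273,335) and (487,337). Tilt is ≤0.2°, plate heights match the seated values, and the bat is empty at (20,145). Handing in.

```bash
python3 -m handwheel '{"deltas":[[[0,0,0,0,0,0],[0,0,0,0,0,0],[0,0,0,0,0,0]]]}'; python3 -c "
from station import job
print(job.job_done())"
```

```text
clock: 38.75
eef_pos: [472.6, 144.8, 211.9]
tcp_rot: [-0.0, -0.0, 1.0, -0.0]
ft_force: [-0.3, -0.1, -0.2]
grip_width: 60.0
grip_force: 0.0
the job is handed in; nothing more can be done
None
```

All four lids are seated level on their matching pots, with the pots upright where they stood; the job was handed in at about 39 s, and it returned no verdict.

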